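# Clear the bushing inspection mat

### The job

Clear the inspection mat: stand the two plain brass-coloured bushings in the blue tray and the two copper-coloured flanged bushings, flange down, in the yellow tray, upright on the tray floor with one bushing to each bay, and press the snap gauge fully home in its cutout in the foam. Leave the black setting ring and the grey vee-block where they are.

Things in the scene. Friction and masses are not known exactly. Their poses are not given: they have to be found in the camera images.
- plain1: Plain bronze bushing, yellow brass colour: straight tube, 42 mm outside, 32 mm bore, 50 mm tall, about 0.22 kg; origin: centre of its underside, z up through the bore. Stands upright on the mat at the start.
- plain2: A second plain bushing, the same as plain1; origin: centre of its underside, z up through the bore. Stands upright on the mat at the start.
- flanged1: Flanged bushing, reddish copper colour: tube 42 mm outside, 50 mm tall, with a flange 54 mm across and 6 mm thick at its foot, about 0.25 kg; stands on the flange; origin: centre of its underside, z up through the bore. Stands upright on the mat at the start.
- flanged2: A second flanged bushing, the same as flanged1; origin: centre of its underside, z up through the bore. Stands upright on the mat at the start.
- gauge: Steel snap gauge lying flat, 0.3 kg: C-shaped plate 84 (x) x 56 (y) x 16 mm thick. Origin: centre of that outline, underside. Back bar of the C along x, y -28 to 0 mm; two end jaws 22 mm wide reach y +28 mm; the 40 mm mouth between them opens to +y. Green grip block 30 (x) x 22 (y) mm, centred at x 0, y -12 mm, rises from z 16 to 42 mm.
- ring: Bystander: black setting ring lying flat, 58 mm outside, 32 mm bore, 22 mm high, loose; belongs where it lies. Origin: centre of its underside.
- veeblock: Bystander: grey vee-block, loose, 40 x 40 mm, 34 mm high, standing between two of the targets; belongs where it stands. Origin: centre of its underside.
- blue_tray: Fixed open tray, outside 152 (x) x 78 (y) x 20 mm high, walls and floor 4 mm; a divider makes two bays, each 70 x 70 mm inside, centred 37 mm either side of the origin along its x. Origin: centre of its underside (bay floor 4 mm above). Blue: for plain bushings.
- yellow_tray: Fixed open tray, outside 152 (x) x 78 (y) x 20 mm high, walls and floor 4 mm; a divider makes two bays, each 70 x 70 mm inside, centred 37 mm either side of the origin along its x. Origin: centre of its underside (bay floor 4 mm above). Yellow: for flanged bushings.
- foam: Fixed stiff charcoal foam, 132 (x) x 104 (y) x 24 mm high, with a lime-floored cutout 92 x 64 mm for the gauge (4 mm play, top 8 mm bevelled out 6 mm more). Origin: under the cutout's centre. Seated gauge: same axes (mouth to +y), origin 8 mm above this one, plate flush. A charcoal tongue 26 mm wide (y 9 mm to the +y edge, top at 22 mm) fits its mouth: one way round only.

How it is judged:
By the outcome, as a careful person would: the job done as asked, in the order asked, and still so for the second after the job is handed in, with the robot touching nothing.
It also fails if it takes over 104 s, if anything falls off the work surface, if the arm or the gripper's body presses on something with over 40 N, if the wrist force passes 120 N, or if a joint passes its speed limit or range.

### The arm

A 6-joint arm with a two-finger parallel gripper is mounted at the origin on the work surface. World frame = base frame: x ahead of the robot, y to its left, z up, the work surface at z = 0. Lengths are in m, angles in degrees, forces in N, time in s.
With the tool pointing down it reaches from about 0.4 to 0.825 m from the base axis. Payload 7 kg.
Tool frame: the origin (TCP) lies midway between the tips of the shut fingers; the grasp point (between the pads) lies 19 mm behind it; z points along the fingers, y is the line along which they close (so a half turn about z gives the same grasp; the last joint's range is limited). The gripper opens to 88 mm and grips with 3 to 60 N. Pads are 19 mm wide; open, the fingers measure 130 mm over their backs; the gripper's body (78 mm by 193 mm) begins 47 mm behind the grasp point.
Start: joints at [88.299, 20.546, 0.682, 0, -70.136, -16.507], TCP at [0.211, 0.641, 0.227] pointing down, gripper open.
Joint ranges: [-176.03, 176.03], [-82.01, 121.73], [-58.28, 71.71], [-173.87, 95.51], [-174.79, -0.11], [-173.66, 173.66]. Speed limits (degrees/s): [136.94, 136.94, 172.46, 180, 180, 180].

### API

Orientations are given as [roll, pitch, yaw] about the fixed x, y, z axes, in that order (R = Rz(yaw) Ry(pitch) Rx(roll)).
In Python, from plant import ctrl gives the robot as it stands. The module is installed in compiled form; this text tells all that it offers.
- The arm moves only by the tool send_rows, never from a script. Its argument "plan" is a list that holds one entry, the list of rows, each a list of 6 numbers: the shift along the tool's x, y, z in shares of 40 cm (1.0 is 40 cm), then the turn, a rotation vector about the tool's x, y, z in parts of the range, where 1.0 means 60 degrees. A call has 1 to 8 rows; each row is the pose to reach, as a shift and turn from the pose commanded when the call began, along the tool's axes at that moment; what a row does not reach only later rows make up. A row lasts 1/12 s, in which the tool goes at most 41.7 mm and 7.16 degrees, less where a joint would pass 70% of its speed; a pose out of reach is approached as far as the arm can. A shift or turn number past 1, either way, is cut back to 1. A call with a gripper value outside its range is refused whole. "fingers" is the opening, from 0 (shut) to 1 (fully open), set as the call begins (left out, the last holds). The fingers move at their own pace and stop on an object; the grip force is fixed at half the most. Time passes only in rows, so rows that repeat a pose let the fingers close. It gives the time, the measured TCP pose, the force, the opening and the grip force at its end, in the units of the state.
- ctrl.get_obs(): the state, without advancing time (a new reading comes with each control period).
- ctrl.snapshot(name): name is "scene" or "top" or "wrist"; returns a dict with "img" (480x640x3 uint8, red, green, blue), "K" (3x3 intrinsics, pixels), "pose" (4x4, takes a point from camera to world coordinates). Camera axes: x right, y down, z forward; pixel columns grow to the right and rows downward; lengths in m; the calibration is good to about 2 mm. A picture is of the moment at which its call begins. There is no depth.
- ctrl.close_job(): hands the job in; it is judged then, once.
The state is a dict: "clock": time; "joint_pos": joint angles; "qvel": joint speeds; "tau": joint torques, N m; "tool_pos": TCP position; "orientation": TCP orientation; "force": force on the tool from outside, world axes, zero at the start; "moment": the same for the moment, N m; "opening": finger opening in m; "gripper_force": force on a finger pad.
Only numpy, scipy, OpenCV 4.12 (cv2) and the standard library are available. Lean on these libraries where they do the work, as an engineer would, in place of code of your own. Each camera call takes 0.05 s, during which the arm holds its last target. There are 200 camera calls.

## Working session

There is one attempt and no reset: what is moved stays moved. The work goes in short steps, Python scripts to look and compute and a tool call to move; the robot and the scene stay as the last step left them, time stands still between calls to the robot, and variables do not carry over. Pictures are saved under pics/ and viewed, at most 14 in all, crops included, and the job is handed in when it is done.

Besides the shell and the picture viewer there is one more tool, called after "Request:" by a JSON object that holds its "api" and its "payload", one argument or row to a line. send_rows: Moves the arm, as the interface text tells. Its arguments: {"type":"object","properties":{"plan":{"type":"array","items":{"type":"array","items":{"type":"array","items":{"type":"number"}}}},"fingers":{"type":"number"}},"required":["plan"]}

```bash
mkdir -p pics; python3 - <<'E'
from plant import ctrl
import cv2,numpy as np
np.set_printoptions(precision=4,suppress=True)
for n in ("scene","top","wrist"):
    s=ctrl.snapshot(n); cv2.imwrite(f"pics/{n}0.png",s["img"][:,:,::-1]); np.savez(f"{n}0.npz",**s); print(n,s["K"],s["pose"])
print(ctrl.get_obs())
E
```

```text
scene [[531.077    0.     315.5389]
 [  0.     531.077  230.6598]
 [  0.       0.       1.    ]] [[-0.7     0.4131 -0.5825  1.1606]
 [ 0.7141  0.4076 -0.5691  0.6184]
 [ 0.0023 -0.8144 -0.5804  0.6671]
 [ 0.      0.      0.      1.    ]]
top [[539.0013   0.     318.4549]
 [  0.     539.0013 239.4218]
 [  0.       0.       1.    ]] [[-0.0114 -0.9773  0.2115  0.3264]
 [-0.9999  0.0109 -0.0034 -0.0035]
 [ 0.001  -0.2116 -0.9774  0.9359]
 [ 0.      0.      0.      1.    ]]
wrist [[366.6099   0.     320.3408]
 [  0.     366.6099 240.2833]
 [  0.       0.       1.    ]] [[-0.3112 -0.9181 -0.2455  0.2763]
 [-0.9503  0.3013  0.0779  0.619 ]
 [ 0.0025  0.2576 -0.9663  0.3844]
 [ 0.      0.      0.      1.    ]]
{'clock': 0.15, 'joint_pos': array([ 88.2989,  20.581 ,   0.6451,  -0.0111, -70.1352, -16.5078]), 'qvel': array([-0.0687, -0.2001,  0.0564,  0.1788,  0.079 , -0.0461]), 'tau': array([ -0.001 , -58.3277,  29.3291,   7.0012,   0.0088,  -0.0001]), 'tool_pos': array([0.2108, 0.6408, 0.2259]), 'orientation': array([179.9289,  -0.0102, -18.2128]), 'force': array([ 0.4184,  0.2381, -0.639 ]), 'moment': array([-0.0221, -0.0083,  0.0103]), 'gripper_force': 0.0, 'opening': 0.08749671164816455}
```

View pics/top0.png

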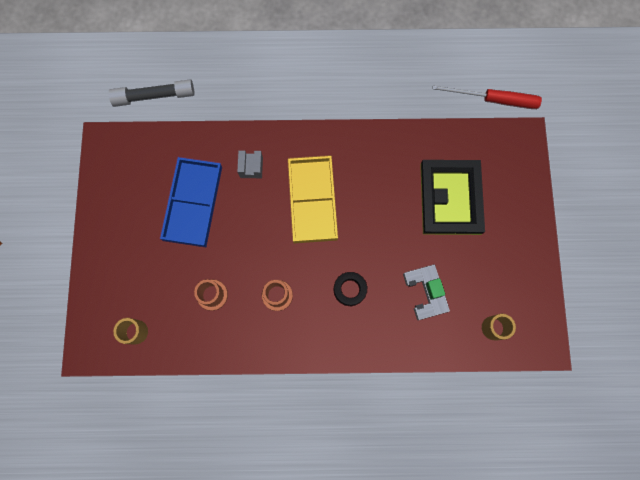

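View pics/scene0.png

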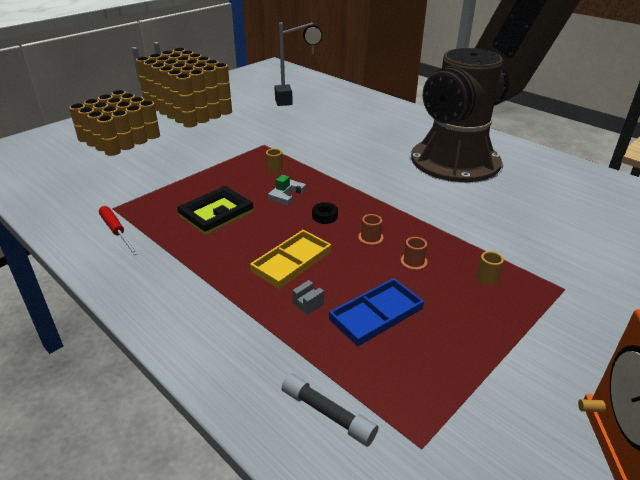

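Top view: plain bushings at (127,330) and (502,327), flanged at (210,293) and (277,294), gauge at (430,292) with its mouth to the left, and foam at (452,197) with its tongue on the left. Blue tray is at (191,202), yellow at (313,198), vee-block at (250,164). The scene view agrees. Next I'll measure.

```bash
cat > h.py <<'E'
import numpy as np,cv2
np.set_printoptions(precision=4,suppress=True)
R={'brass':((18,110,60),(28,255,255)),'copper':((4,110,100),(14,255,255)),'blue':((108,150,60),(125,255,255)),
'yellow':((19,150,120),(29,255,255)),'lime':((30,120,80),(42,255,255)),'green':((50,120,60),(75,255,255))}
def mask(img,c): return cv2.inRange(cv2.cvtColor(img,cv2.COLOR_RGB2HSV),*[np.array(v) for v in R[c]])
def ray(s,px):
    d=s['pose'][:3,:3]@np.linalg.inv(s['K'])@np.array([px[0],px[1],1.]); return s['pose'][:3,3],d/np.linalg.norm(d)
def onz(s,px,z):
    o,d=ray(s,px); return o+d*(z-o[2])/d[2]
def tri(s1,p1,s2,p2):
    (a,u),(b,v)=ray(s1,p1),ray(s2,p2)
    t=np.linalg.lstsq(np.c_[u,-v],b-a,rcond=None)[0]; P,Q=a+t[0]*u,b+t[1]*v
    return (P+Q)/2,np.linalg.norm(P-Q)
def load(n): return dict(np.load(n+'.npz'))
def blobs(img,c,amin=40):
    m=mask(img,c); cs,_=cv2.findContours(m,cv2.RETR_EXTERNAL,cv2.CHAIN_APPROX_NONE)
    return [k for k in cs if cv2.contourArea(k)>amin]
E
python3 - <<'E'
from h import *
for n in('top0','scene0','wrist0'):
    s=load(n); print(n)
    for c in R:
        for k in blobs(s['img'],c):
            r=cv2.minAreaRect(k); print(c,cv2.contourArea(k),np.round(r[0],1),np.round(r[1],1),round(r[2],1),cv2.boundingRect(k))
s=load('top0');hs=cv2.cvtColor(s['img'],cv2.COLOR_RGB2HSV)
for x in range(110,152,2): print(x,hs[330,x],end=' ')
print()
for x in range(190,230,2): print(x,hs[293,x],end=' ')
E
```

```text
top0
brass 637.0 [130.5 330.5] [25. 33.] 90.0 (114, 318, 34, 26)
brass 617.5 [498. 326.] [24. 32.] 90.0 (482, 314, 33, 25)
brass 3634.5 [312.3 198.9] [84.6 45. ] 86.2 (288, 156, 50, 87)
copper 750.5 [276.5 294.5] [31. 31.] 0.0 (261, 279, 32, 32)
copper 814.0 [210.5 294.5] [31. 33.] 90.0 (194, 279, 34, 32)
blue 3677.0 [190.6 201.3] [45.7 85.9] 11.3 (161, 158, 60, 88)
yellow 3528.0 [312.1 198.1] [83.  44.7] 86.1 (288, 156, 50, 86)
lime 1444.5 [451.4 197. ] [49.4 35.9] 87.7 (433, 173, 38, 49)
green 200.0 [435.9 288.1] [17.7 13. ] 71.6 (428, 279, 17, 19)
scene0
brass 247.5 [592.  405.5] [11. 26.] 90.0 (579, 400, 27, 12)
brass 612.0 [489.7 267.4] [22.5 32.5] 12.5 (477, 251, 27, 33)
brass 2353.0 [290.7 257.2] [36.5 79.6] 55.0 (250, 230, 81, 58)
brass 63.0 [630.4 161.6] [17.7  6.6] 18.4 (621, 156, 19, 10)
brass 293.0 [273.5 160.5] [23. 15.] 90.0 (266, 149, 16, 24)
brass 8530.0 [150.7  97. ] [ 83.2 165.2] 70.2 (69, 49, 163, 107)
copper 227.0 [609.9 445.5] [75.   4.1] 66.0 (593, 412, 35, 68)
copper 81.0 [413.3 262.2] [27.4 13.4] 7.8 (400, 254, 28, 16)
copper 201.5 [416.1 242.5] [21.3 12.6] 14
[... 737 characters left out ...]
4 [ 19 142 180] 116 [ 19 144 117] 118 [ 19 148  81] 120 [ 19 146  82] 122 [ 19 146  82] 124 [ 19 143  82] 126 [ 16 144  85] 128 [  1 139 108] 130 [  1 137 110] 132 [  1 136 109] 134 [  1 138 109] 136 [ 19 142 171] 138 [ 19 141 157] 140 [ 18 144  78] 142 [ 18 145  81] 144 [ 19 145  79] 146 [ 19 142  77] 148 [  2 134 110] 150 [  1 132 112] 
190 [  1 134 112] 192 [  1 132 112] 194 [  6 139 149] 196 [  9 138 176] 198 [  9 142  79] 200 [  9 144  83] 202 [  9 144  87] 204 [  2 134 114] 206 [  1 132 114] 208 [  1 133 115] 210 [  2 131 115] 212 [  1 131 115] 214 [  1 132 114] 216 [  8 139 162] 218 [  9 138 175] 220 [  9 145  81] 222 [  9 146  82] 224 [  9 136 182] 226 [  9 138 179] 228 [  1 129 113]
```

View pics/wrist0.png

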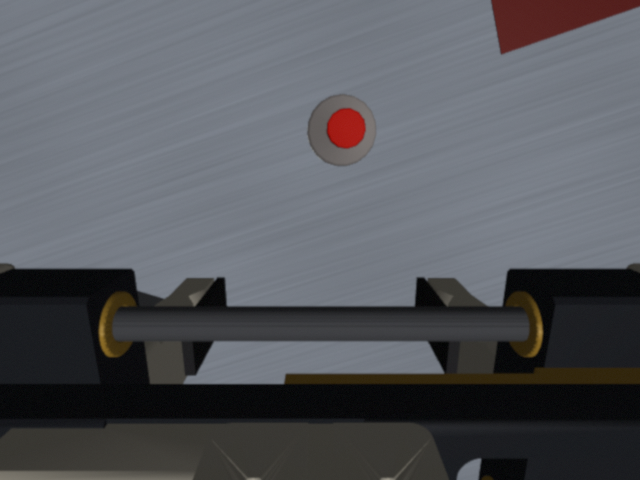

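Wrist view at the start shows only bare table, the mat corner at (500,50) and the gripper fingers, so there is nothing to measure there yet. I'll take rims and tray tops from the top and scene views.

```bash
python3 - <<'E'
from h import *
T,S=load('top0'),load('scene0')
def holes(s,c,v,roi):
    hs=cv2.cvtColor(s['img'],cv2.COLOR_RGB2HSV); m=cv2.inRange(hs,np.array(R[c][0]),np.array(R[c][1]))&((hs[...,2]>v)*255).astype(np.uint8)
    x,y,w,h=roi; m2=np.zeros_like(m); m2[y:y+h,x:x+w]=m[y:y+h,x:x+w]
    cs,hi=cv2.findContours(m2,cv2.RETR_CCOMP,cv2.CHAIN_APPROX_NONE); 
    o=[(cv2.contourArea(k),np.round(cv2.fitEllipse(k)[0],1),np.round(cv2.fitEllipse(k)[1],1)) for k,g in zip(cs,hi[0]) if len(k)>8]
    return o
rois={'p1':('brass',(105,305,50,50),(470,240,40,50)),'p2':('brass',(475,305,50,45),(260,143,30,40)),
'f1':('copper',(187,270,48,50),(395,230,40,45)),'f2':('copper',(255,270,46,50),(353,208,35,40))}
for n,(c,a,b) in rois.items():
    print(n,'top',holes(T,c,125,a)); print('   scene',[ (v,holes(S,c,v,b)) for v in (120,)])
a=cv2.resize(T['img'][145:330,150:350],None,fx=3,fy=3,interpolation=cv2.INTER_CUBIC)
b=cv2.resize(T['img'][145:330,400:500],None,fx=3,fy=3,interpolation=cv2.INTER_CUBIC)[:,:200*3]
cv2.imwrite('pics/a.png',np.hstack([a[:,:500],b])[:,:,::-1])
hs=cv2.cvtColor(T['img'],cv2.COLOR_RGB2HSV)
print('blue col',hs[205:252:1,185].tolist()); print('foam col',hs[155:240:2,475].tolist()); print('gauge',hs[262:322:2,440].tolist())
E
```

```text
p1 top [(460.5, array([126. , 330.4]), array([23.3, 25.3])), (349.0, array([125.8, 330.5]), array([20.4, 21.9]))]
   scene [(120, [(204.0, array([491.9, 257.6]), array([12. , 21.9])), (160.0, array([492.1, 257.4]), array([10.8, 19. ]))])]
p2 top [(449.0, array([502.4, 326.2]), array([23. , 24.9])), (345.0, array([502.4, 326.2]), array([20.2, 21.8]))]
   scene [(120, [(5.5, array([273.5, 151.8]), array([ 6.7, 14.4]))])]
f1 top [(775.0, array([210.3, 294. ]), array([30.2, 32.9])), (156.5, array([212.7, 295.9]), array([19.1, 23.5])), (313.0, array([206. , 291.4]), array([19.4, 20.7]))]
   scene [(120, [(65.5, array([413.6, 260.1]), array([15.3, 24.9])), (187.0, array([416. , 242.4]), array([11.6, 20.8])), (147.5, array([416. , 242.5]), array([10.7, 17.9]))])]
f2 top [(727.5, array([276.6, 294.7]), array([30.2, 30.8])), (82.5, array([279., 298.]), array([14.9, 20.9])), (306.5, array([274.8, 291.7]), array([19.4, 20.2]))]
   scene [(120, [(55.5, array([370.4, 236.2]), array([13.7, 23.5])), (158.0, array([371.4, 219.1]), array([10.4, 19.5])), (126.5, array([371.8, 219.1]), array([ 9.7, 16.
[... 1225 characters left out ...]
], [105, 35, 29], [100, 28, 27], [105, 20, 26], [113, 36, 28], [100, 29, 26], [100, 29, 26], [120, 9, 27], [110, 15, 51], [113, 20, 52], [108, 24, 53], [113, 21, 49], [35, 124, 35], [3, 132, 114], [1, 132, 114], [1, 131, 113]]
gauge [[1, 125, 120], [1, 125, 120], [2, 126, 121], [1, 125, 120], [1, 125, 120], [1, 126, 121], [1, 129, 121], [1, 126, 121], [6, 119, 116], [64, 124, 144], [67, 137, 162], [67, 141, 165], [67, 138, 164], [67, 137, 164], [67, 138, 163], [67, 137, 164], [68, 139, 165], [68, 122, 98], [112, 26, 174], [112, 26, 174], [111, 28, 173], [112, 27, 170], [113, 27, 170], [112, 27, 168], [109, 28, 172], [111, 27, 177], [179, 84, 115], [2, 120, 127], [1, 120, 128], [1, 120, 128]]
```

View pics/a.png

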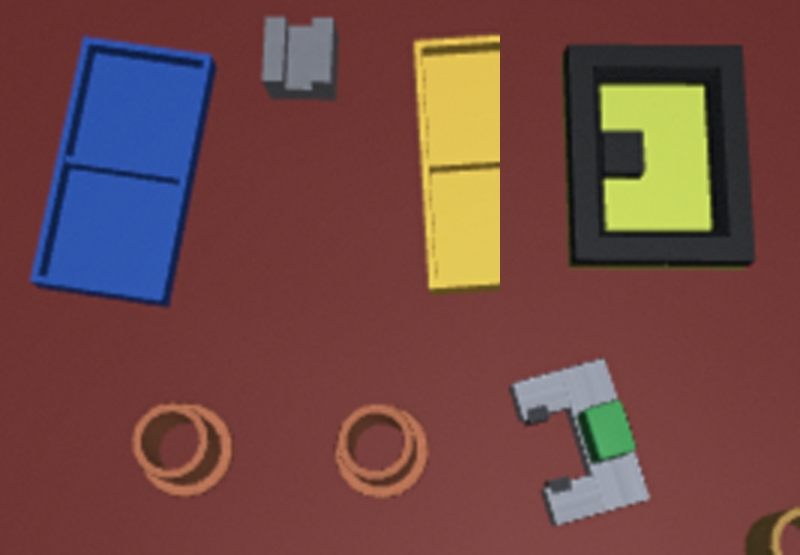

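Crop: tray rims are bright against dark walls. The foam's tongue is on the left (+y) and the gauge's mouth points to the left.

```bash
cat >> h.py <<'E'
def quad(s,fn,roi):
    hs=cv2.cvtColor(s['img'],cv2.COLOR_RGB2HSV).astype(int); x,y,w,h=roi
    m=np.zeros(hs.shape[:2],np.uint8); m[y:y+h,x:x+w]=(fn(hs)*255).astype(np.uint8)[y:y+h,x:x+w]
    m=cv2.morphologyEx(m,cv2.MORPH_OPEN,np.ones((2,2),np.uint8))
    cs,_=cv2.findContours(m,cv2.RETR_EXTERNAL,cv2.CHAIN_APPROX_NONE)
    k=np.vstack([c for c in cs if cv2.contourArea(c)>15])
    q=cv2.approxPolyN(cv2.convexHull(k),4,None,-1,True).reshape(-1,2).astype(float)
    return q
E
python3 - <<'E'
from h import *
T,S=load('top0'),load('scene0')
print('rims')
for n,a,b in [('p1',(125.9,330.45),(492,257.5)),('p2',(502.4,326.2),None),('f1',(206,291.4),(416,242.4)),('f2',(274.8,291.7),(371.6,219.1))]:
    print(n,onz(T,a,.05), tri(T,a,S,b) if b else '')
hue=lambda a,b,v:lambda h:(h[...,0]>=a)&(h[...,0]<=b)&(h[...,1]>100)&(h[...,2]>v)
dark=lambda h:(h[...,2]<62)
steel=lambda h:(h[...,0]>95)&(h[...,0]<125)&(h[...,1]<45)&(h[...,2]>125)
for n,ft,rt,fs,rs,z in [('blue',hue(105,118,140),(150,145,80,110),hue(105,118,140),(320,270,110,80),.02),
 ('yellow',hue(18,29,165),(280,145,65,105),hue(18,29,150),(240,220,100,75),.02),
 ('foam',dark,(410,150,85,95),dark,(170,180,90,55),.024),
 ('gauge',steel,(395,255,65,75),steel,(262,170,50,40),.016)]:
    q=quad(T,ft,rt); W=np.array([onz(T,p,z) for p in q]); c=W.mean(0)
    L=np.linalg.norm(np.roll(W,-1,0)-W,axis=1)*1e3; d=W[np.argmax(L)]-W[(np.argmax(L)+1)%4]
    i=np.argmax(L); d=W[(i+1)%4]-W[i]; d2=W[(i+2)%4]-W[(i+3)%4]; d=d+d2
    print(n,'c',c,'sides',L,'long-axis deg',np.degrees(np.arctan2(d[1],d[0])))
    p=quad(S,fs,rs)
    for a in q:
        # partner in the scene picture: nearest to the prediction
        w=np.r_[onz(T,a,z),1]; pc=np.linalg.inv(S['pose'])@w; uv=(S['K']@pc[:3]); uv=uv[:2]/uv[2]
        j=np.argmin(np.linalg.norm(p-uv,axis=1)); P,g=tri(T,a,S,p[j]); print('  ',a,p[j],np.round(p[j]-uv,1),P,round(g*1e3,1))
E
```

```text
rims
p1 [0.3706 0.3075 0.05  ] (array([0.3704, 0.3082, 0.0491]), np.float64(0.0009681291858685094))
p2 [ 0.3705 -0.3039  0.05  ] 
f1 [0.4326 0.1797 0.05  ] (array([0.4325, 0.1797, 0.0502]), np.float64(0.00027700124219380985))
f2 [0.4308 0.0664 0.05  ] (array([0.4307, 0.0666, 0.05  ]), np.float64(0.000591914119304901))
blue c [0.5964 0.2174 0.02  ] sides [151.8646  76.3046 150.4643  78.5085] long-axis deg 170.77356088005305
   [221. 164.] [336. 318.] [7.3 7.8] [0.6648 0.1743 0.008 ] 14.4
   [204. 246.] [393. 287.] [-0.4 10.1] [0.5193 0.1962 0.    ] 0.1
   [161. 239.] [417. 305.] [-5.6  5.3] [0.5334 0.2661 0.0096] 9.7
   [178. 158.] [359. 339.] [1.  1.8] [0.6776 0.2454 0.0174] 1.8
yellow c [0.5991 0.0018 0.02  ] sides [ 78.3793 152.891   79.285  153.209 ] long-axis deg -176.2317334949677
   [339. 239.] [304. 239.] [ 1.9 10.7] [ 0.5276 -0.0402 -0.0045] 8.3
   [294. 242.] [333. 245.] [2.4 2. ] [0.5196 0.0382 0.0161] 5.4
   [288. 159.] [279. 282.] [0.5 1.5] [0.6736 0.0471 0.0172] 1.4
   [332. 156.] [250. 264.] [0.9 1.2] [ 0.6779 -0.032   0.0178] 2.3
foam c [ 0.5976 -0.244   0.024 ] sides [133.8344 105.8737 133.8091 107.2905] long-axis deg 178.96552616234774
   [481. 161.] [173. 209.] [-4.1  3.2] [ 0.6697 -0.3041  0.0146] 5.7
   [485. 234.] [226. 186.] [0.1 1.4] [ 0.5305 -0.2964  0.0203] 1.4
   [424. 234.] [259. 207.] [4.6 5.4] [ 0.5295 -0.187   0.012 ] 13.3
   [421. 161.] [205. 233.] [-0.3  7.6] [ 0.6698 -0.1934  0.0066] 4.6
gauge c [ 0.4305 -0.1915  0.016 ] sides [81.2926 54.7088 83.6589 54.8287] long-axis deg -165.62030158879134
   [419. 320.] [306. 185.] [0.6 1.6] [ 0.3837 -0.175   0.0117] 2.3
   [405. 274.] [288. 201.] [0.8 2.1] [ 0.4627 -0.1548  0.0107] 2.9
   [435. 265.] [268. 194.] [0.8 1.1] [ 0.4775 -0.2072  0.0135] 2.5
   [450. 312.] [292. 181.] [5.6 3.4] [ 0.3927 -0.224   0.0085] 15.4
```

```bash
cat >> h.py <<'E'
def go(obs,*targets):
    """print each (x,y,z,yaw) as a row relative to the pose in obs (tool pointing down)"""
    from scipy.spatial.transform import Rotation as Ro
    R0=Ro.from_euler('xyz',obs['orientation'],degrees=True)
    for x,y,z,yaw in targets:
        d=R0.inv().apply(np.array([x,y,z])-obs['tool_pos'])*100
        r=(R0.inv()*Ro.from_euler('xyz',[180,0,yaw],degrees=True)).as_rotvec(degrees=True)
        print(np.round(np.r_[d,r],2).tolist())
E
python3 - <<'E'
from h import *
from plant import ctrl
go(ctrl.get_obs(),(.3705,.308,.14,-9.2),(.3705,.308,.022,-9.2))
E
```

```text
[25.57, 26.62, 8.62, 0.07, -0.0, -9.01]
[25.56, 26.6, 20.42, 0.07, -0.0, -9.01]
```

The rows are not in the units I measure in: shifts go in shares of 40 cm and turns go in shares of 60 degrees. I convert before sending: 22 cm / 40 = 0.55, 21.2 cm / 40 = 0.53, -8 degrees / 60 = -0.1333.

Request:
{"api": "send_rows", "payload": {
  "plan": [
    [[0.065,0.0675,0.0225,0,0,-0.0167],[0.13,0.135,0.045,0,0,-0.0333],[0.2,0.2075,0.07,0,0,-0.05],[0.265,0.275,0.0925,0,0,-0.0667],[0.33,0.3425,0.115,0,0,-0.0833],[0.4,0.415,0.14,0,0,-0.1],[0.465,0.4825,0.1625,0,0,-0.1167],[0.53,0.55,0.185,0,0,-0.1333]]
  ],
  "fingers": 1
}}

```text
clock: 0.82
tool_pos: [0.3439, 0.364, 0.1521]
orientation: [-180.0, 0.0, -10.1]
force: [1.3, -0.2, 0.9]
opening: 0.0876
gripper_force: 0.0
```

Scaled: 5 cm / 40 = 0.125, 4 cm / 40 = 0.1, -1 degrees / 60 = -0.0167.

Request:
{"api": "send_rows", "payload": {
  "plan": [
    [[0.07,0.0825,0.02,0,0,-0.0083],[0.1,0.125,0.03,0,0,-0.0167],[0.1,0.125,0.03,0,0,-0.0167]]
  ]
}}

```text
clock: 1.07
tool_pos: [0.3743, 0.3051, 0.1394]
orientation: [179.8, 0.1, -9.4]
force: [-0.5, -0.1, -0.2]
opening: 0.0876
gripper_force: 0.0
```

```bash
python3 - <<'E'
from h import *
from plant import ctrl
o=ctrl.get_obs(); print(o['clock'],o['tool_pos'],o['orientation'],o['force'],o['joint_pos'])
s=ctrl.snapshot('wrist'); np.savez('w1.npz',**s); cv2.imwrite('pics/w1.png',s['img'][:,:,::-1])
go(ctrl.get_obs(),(.3705,.308,.14,-9.2),(.3705,.308,.022,-9.2))
E
```

```text
1.0667 [0.3743 0.3051 0.1394] [179.8474   0.0831  -9.3772] [-0.5313 -0.0741 -0.2026] [ 62.5583   7.0436 -29.8535  -0.0395 -53.2738  18.0883]
[-0.4, -0.01, 0.01, 0.07, 0.04, -0.18]
[-0.39, -0.03, 11.81, 0.07, 0.04, -0.18]
```

View pics/w1.png

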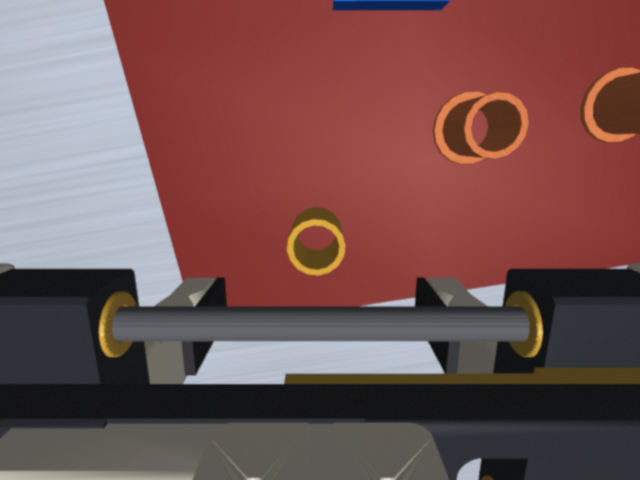

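The wrist view shows plain1's rim at (316,247) between the fingers, and the nearest flanged rim at (497,125). I'll check the position and height against the top view.

```bash
cat >> h.py <<'E'
def rim(s,c,v=125,near=None):
    hs=cv2.cvtColor(s['img'],cv2.COLOR_RGB2HSV); m=mask(s['img'],c)&((hs[...,2]>v)*255).astype(np.uint8)
    cs,hi=cv2.findContours(m,cv2.RETR_CCOMP,cv2.CHAIN_APPROX_NONE)
    o=[cv2.fitEllipse(k) for k,g in zip(cs,hi[0]) if g[3]>=0 and cv2.contourArea(k)>100]
    if near is not None: o=sorted(o,key=lambda e:np.hypot(e[0][0]-near[0],e[0][1]-near[1]))[:1]
    return o
E
python3 - <<'E'
from h import *
W,T=load('w1'),load('top0')
for c,p,t in(('brass',(316,247),(125.9,330.45)),('copper',(497,125),(206,291.4))):
    e=rim(W,c,near=p)[0]; print(e,onz(W,e[0],.05),tri(W,e[0],T,t))
E
```

```text
((315.7873840332031, 246.65110778808594), (44.53754425048828, 45.353572845458984), 88.77713775634766) [0.3727 0.3076 0.05  ] (array([0.3712, 0.3083, 0.0462]), np.float64(0.0012424066840483552))
((496.097900390625, 125.12736511230469), (47.271942138671875, 53.763031005859375), 35.42987823486328) [0.4344 0.1791 0.05  ] (array([0.4335, 0.1794, 0.0503]), np.float64(0.001870396874297347))
```

Scaled: 11.7 cm / 40 = 0.2925, 11.6 cm / 40 = 0.29.

Request:
{"api": "send_rows", "payload": {
  "plan": [
    [[-0.0075,0,0.0875,0,0,0],[-0.0075,0,0.175,0,0,0],[-0.0075,0,0.25,0,0,0],[-0.0075,0,0.29,0,0,0],[-0.0075,0,0.2925,0,0,0]]
  ]
}}

```text
clock: 1.53
tool_pos: [0.3697, 0.3089, 0.0205]
orientation: [179.7, 0.1, -9.2]
force: [0.0, -0.3, -0.1]
opening: 0.0875
gripper_force: 0.0
```

Request:
{"api": "send_rows", "payload": {
  "plan": [
    [[0,0,0,0,0,0],[0,0,0,0,0,0],[0,0,0,0,0,0],[0,0,0,0,0,0],[0,0,0,0,0,0],[0,0,0,0,0,0]]
  ],
  "fingers": 0
}}

```text
clock: 2.03
tool_pos: [0.3713, 0.3106, 0.0243]
orientation: [-179.9, -0.0, -9.2]
force: [0.6, 0.3, -0.3]
opening: 0.0532
gripper_force: 0.0
```

```bash
python3 - <<'E'
from h import *
from plant import ctrl
# carry to above the far blue bay, then down
go(ctrl.get_obs(),(.3715,.308,.11,-9.2),(.6329,.2115,.11,-9.2),(.6329,.2115,.027,-9.2))
E
```

```text
[0.06, 0.24, -8.57, -0.09, -0.03, -0.01]
[27.41, 5.58, -8.56, -0.09, -0.03, -0.01]
[27.4, 5.59, -0.26, -0.09, -0.03, -0.01]
```

Request:
{"api": "send_rows", "payload": {
  "plan": [
    [[0,0,0,0,0,0],[0,0,0,0,0,0],[0,0,0,0,0,0],[0,0,0,0,0,0],[0,0,0,0,0,0]]
  ]
}}

```text
clock: 2.45
tool_pos: [0.3711, 0.3098, 0.0239]
orientation: [180.0, -0.0, -9.2]
force: [-1.8, -2.2, 6.7]
opening: 0.0419
gripper_force: 30.0
```

Scaled: 13.5 cm / 40 = 0.3375, 10 cm / 40 = 0.25.

Request:
{"api": "send_rows", "payload": {
  "plan": [
    [[0,0,-0.05,0,0,0],[0,0,-0.1125,0,0,0],[0,0,-0.175,0,0,0],[0.02,0.005,-0.215,0,0,0],[0.0875,0.0175,-0.215,0,0,0],[0.1625,0.0325,-0.215,0,0,0],[0.25,0.05,-0.215,0,0,0],[0.3375,0.0675,-0.215,0,0,0]]
  ]
}}

```text
clock: 3.12
tool_pos: [0.5009, 0.2614, 0.1095]
orientation: [-180.0, 0.0, -9.2]
force: [-0.6, 1.5, -1.9]
opening: 0.0418
gripper_force: 30.0
```

Scaled: 13.9 cm / 40 = 0.3475, 13.6 cm / 40 = 0.34.

Request:
{"api": "send_rows", "payload": {
  "plan": [
    [[0.0875,0.0175,0,0,0,0],[0.175,0.035,0,0,0,0],[0.25,0.05,0,0,0,0],[0.305,0.0625,0,0,0,0],[0.34,0.07,0,0,0,0],[0.3475,0.0713,0,0,0,0],[0.3475,0.0713,0,0,0,0],[0.3475,0.0713,0,0,0,0]]
  ]
}}

```text
clock: 3.78
tool_pos: [0.6319, 0.2113, 0.1088]
orientation: [180.0, 0.1, -9.2]
force: [-0.2, 0.8, -1.4]
opening: 0.0414
gripper_force: 30.0
```

```bash
python3 - <<'E'
from h import *
from plant import ctrl
s=ctrl.snapshot('wrist'); np.savez('w2.npz',**s); cv2.imwrite('pics/w2.png',s['img'][:,:,::-1])
for i in range(4): 
    ctrl.snapshot('top'); o=ctrl.get_obs(); print(o['clock'],o['tool_pos'],o['orientation'],o['force'])
go(o,(.6329,.2115,.11,-9.2),(.6329,.2115,.027,-9.2))
E
```

```text
3.8833 [0.6317 0.2119 0.1094] [179.99     0.0325  -9.1722] [-0.4638 -0.1619 -2.1576]
3.9333 [0.6318 0.212  0.1097] [-179.995     0.0124   -9.1569] [-0.2375 -0.3308 -1.8448]
3.9833 [0.632  0.2121 0.1098] [-179.9866   -0.0023   -9.1475] [ 0.6227 -0.7491 -2.2298]
4.0333 [0.6321 0.2121 0.1099] [-179.9837   -0.0119   -9.149 ] [-0.6589  0.6883 -2.35  ]
[0.09, 0.04, -0.01, -0.02, -0.01, 0.05]
[0.09, 0.05, 8.29, -0.02, -0.01, 0.05]
```

View pics/w2.png

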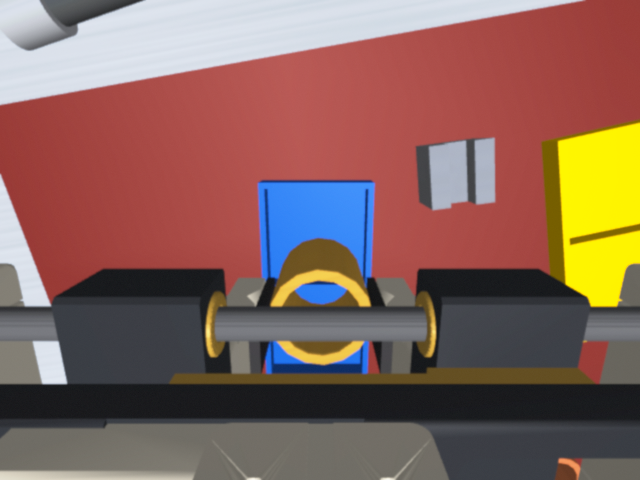

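Wrist view: plain1 is held between the pads at (320,315) over the blue tray. The tray's far rim corners are near (259,182) and (375,182), and the vee-block is clear at (455,175).

```bash
python3 - <<'E'
from h import *
W=load('w2')
P,Q=onz(W,(259.5,181.5),.02),onz(W,(375,181.5),.02); M=(P+Q)/2
print(P,Q,np.linalg.norm(P-Q)); u=np.array([P[1]-Q[1],-(P[0]-Q[0]),0]);u/=np.linalg.norm(u)
print('axis deg',np.degrees(np.arctan2(u[1],u[0])),'centre',M-.076*u,'far bay',M-.039*u)
T=load('top0')
print(tri(W,(259.5,181.5),T,(178.5,158)),tri(W,(375,181.5),T,(221,164)))
E
```

```text
[0.6812 0.2438 0.02  ] [0.6689 0.1674 0.02  ] 0.07736617253411487
axis deg -9.163860734212841 centre [0.6    0.2177 0.02  ] far bay [0.6366 0.2118 0.02  ]
(array([0.6805, 0.2455, 0.0111]), np.float64(0.00012771055476070947)) (array([0.6677, 0.1671, 0.0134]), np.float64(0.0013523802848299878))
```

Scaled: 8.2 cm / 40 = 0.205, 8 cm / 40 = 0.2.

Request:
{"api": "send_rows", "payload": {
  "plan": [
    [[0.0075,0,0.0625,0,0,0],[0.0075,0,0.125,0,0,0],[0.0075,0,0.175,0,0,0],[0.0075,0,0.1925,0,0,0],[0.0075,0,0.2,0,0,0],[0.0075,0,0.205,0,0,0],[0.0075,0,0.205,0,0,0],[0.0075,0,0.205,0,0,0]]
  ]
}}

```text
clock: 4.7
tool_pos: [0.6365, 0.2116, 0.029]
orientation: [-179.9, -0.1, -9.2]
force: [-0.2, 0.7, -1.6]
opening: 0.0418
gripper_force: 30.0
```

Scaled: 0.2 cm / 40 = 0.005, 0.1 cm / 40 = 0.0025.

Request:
{"api": "send_rows", "payload": {
  "plan": [
    [[0,0,0.0025,0,0,0],[0,0,0.005,0,0,0],[0,0,0.005,0,0,0],[0,0,0.005,0,0,0]]
  ]
}}

```text
clock: 5.03
tool_pos: [0.6367, 0.2116, 0.028]
orientation: [-179.9, -0.1, -9.2]
force: [-3.2, 0.6, 8.3]
opening: 0.0416
gripper_force: 30.0
```

Scaled: -9.2 cm / 40 = -0.23, -5.5 cm / 40 = -0.1375.

Request:
{"api": "send_rows", "payload": {
  "plan": [
    [[0,0,0,0,0,0],[0,0,0,0,0,0],[0,0,0,0,0,0],[0,0,0,0,0,0],[0,0,0,0,0,0],[0,0,-0.05,0,0,0],[0,0,-0.1375,0,0,0],[-0.0075,0.025,-0.23,0,0,0]]
  ],
  "fingers": 0.75
}}

```text
clock: 5.7
tool_pos: [0.6307, 0.2019, 0.1166]
orientation: [179.8, 0.1, -9.2]
force: [1.9, 1.1, 1.6]
opening: 0.0653
gripper_force: 0.0
```

Scaled: 30.4 cm / 40 = 0.76, 26.6 cm / 40 = 0.665.

Request:
{"api": "send_rows", "payload": {
  "plan": [
    [[-0.03,0.095,-0.025,0,0,0],[-0.0625,0.19,-0.05,0,0,0],[-0.0925,0.285,-0.05,0,0,0],[-0.125,0.38,-0.05,0,0,0],[-0.155,0.475,-0.05,0,0,0],[-0.1875,0.57,-0.05,0,0,0],[-0.2175,0.665,-0.05,0,0,0],[-0.25,0.76,-0.05,0,0,0]]
  ],
  "fingers": 1
}}

```text
clock: 6.37
tool_pos: [0.4826, -0.0839, 0.1378]
orientation: [-180.0, -0.0, -9.2]
force: [0.6, -1.2, 0.3]
opening: 0.0876
gripper_force: 0.0
```

Scaled: 23.7 cm / 40 = 0.5925, -1.2 cm / 40 = -0.03.

Request:
{"api": "send_rows", "payload": {
  "plan": [
    [[-0.03,0.095,0,0,0,0],[-0.0625,0.19,0,0,0,0],[-0.0925,0.285,0,0,0,0],[-0.125,0.38,0,0,0,0],[-0.1525,0.4675,0,0,0,0],[-0.1825,0.5625,0,0,0,0],[-0.1925,0.5925,0,0,0,0],[-0.1925,0.5925,0,0,0,0]]
  ]
}}

```text
clock: 7.03
tool_pos: [0.3681, -0.3063, 0.1374]
orientation: [180.0, 0.0, -9.4]
force: [0.1, 0.6, -0.6]
opening: 0.0876
gripper_force: 0.0
```

```bash
python3 - <<'E'
from h import *
from plant import ctrl
s=ctrl.snapshot('wrist'); t=ctrl.snapshot('top'); np.savez('w3.npz',**s); np.savez('top3.npz',**t)
e=[x for x in rim(s,'brass') if x[1][0]>30]; print([(x[0],x[1],onz(s,x[0],.05)) for x in e])
a=cv2.resize(t['img'][150:260,150:240],None,fx=4,fy=4); cv2.imwrite('pics/t3.png',np.hstack([cv2.resize(s['img'],None,fx=.68,fy=.68)[:326],np.zeros((326,1,3),np.uint8),cv2.resize(a,(264,326))])[:,:,::-1])
o=ctrl.get_obs(); print(o['tool_pos'],o['orientation'],o['joint_pos'],[ (x[0],onz(t,x[0],.054)) for x in rim(t,'brass')])
go(o,(.3705,-.304,.1,-9.2),(.3705,-.304,.022,-9.2))
E
```

```text
[((315.94989013671875, 239.17373657226562), (45.2711296081543, 46.07918167114258), array([ 0.3724, -0.3047,  0.05  ]))]
[ 0.3694 -0.3045  0.1375] [-179.9974   -0.0011   -9.326 ] [-15.8858   6.6603 -30.6144  -0.0034 -52.7246  96.5619] [((191.60272216796875, 173.4927520751953), array([0.6357, 0.2102, 0.054 ])), ((309.6873779296875, 160.38011169433594), array([0.6572, 0.007 , 0.054 ]))]
[0.1, -0.07, 3.75, -0.0, -0.0, -0.13]
[0.1, -0.07, 11.55, -0.0, -0.0, -0.13]
```

View pics/t3.png

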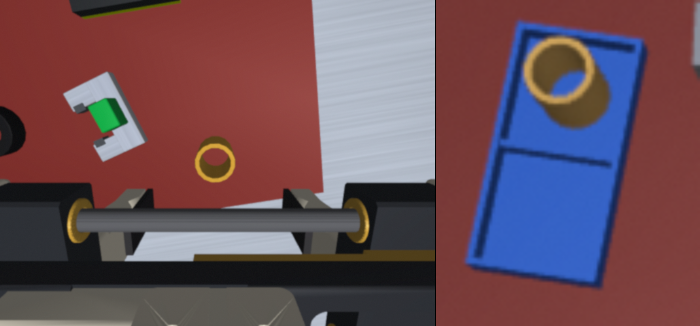

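Plain1 stands upright in the far blue bay, rim at (560,70) in the right panel. Plain2's rim is centred between the open fingers at (215,160) in the left panel.

Scaled: 11.4 cm / 40 = 0.285, 11.3 cm / 40 = 0.2825.

Request:
{"api": "send_rows", "payload": {
  "plan": [
    [[0.005,0,0.0875,0,0,0],[0.005,0,0.175,0,0,0],[0.005,0,0.25,0,0,0],[0.005,0,0.2825,0,0,0],[0.005,0,0.285,0,0,0]]
  ]
}}

```text
clock: 7.55
tool_pos: [0.3703, -0.3027, 0.0208]
orientation: [-179.9, 0.3, -9.1]
force: [0.1, 0.3, 0.2]
opening: 0.0876
gripper_force: 0.0
```

Request:
{"api": "send_rows", "payload": {
  "plan": [
    [[0,0,0,0,0,0],[0,0,0,0,0,0],[0,0,0,0,0,0],[0,0,0,0,0,0],[0,0,0,0,0,0],[0,0,0,0,0,0],[0,0,0,0,0,0],[0,0,0,0,0,0]]
  ],
  "fingers": 0
}}

```text
clock: 8.22
tool_pos: [0.3719, -0.3044, 0.0239]
orientation: [180.0, -0.0, -9.2]
force: [-0.6, 2.0, 3.7]
opening: 0.0414
gripper_force: 30.0
```

Request:
{"api": "send_rows", "payload": {
  "plan": [
    [[0,0,0,0,0,0],[0,0,0,0,0,0],[0,0,0,0,0,0]]
  ]
}}

```text
clock: 8.47
tool_pos: [0.3719, -0.3045, 0.0239]
orientation: [180.0, -0.0, -9.2]
force: [0.1, 2.6, 6.5]
opening: 0.0416
gripper_force: 30.0
```

Request:
{"api": "send_rows", "payload": {
  "plan": [
    [[0,0,-0.05,0,0,0],[0,0,-0.125,0,0,0],[0,0,-0.2,0,0,0],[0.005,-0.025,-0.24,0,0,0],[0.0225,-0.1,-0.24,0,0,0],[0.0375,-0.195,-0.24,0,0,0],[0.055,-0.29,-0.24,0,0,0],[0.0725,-0.385,-0.24,0,0,0]]
  ]
}}

```text
clock: 9.13
tool_pos: [0.4246, -0.1557, 0.1194]
orientation: [-180.0, 0.0, -9.3]
force: [1.2, -0.3, -1.5]
opening: 0.0418
gripper_force: 30.0
```

Scaled: -30.3 cm / 40 = -0.7575, -26.6 cm / 40 = -0.665.

Request:
{"api": "send_rows", "payload": {
  "plan": [
    [[0.0175,-0.095,0,0,0,0],[0.035,-0.19,0,0,0,0],[0.0525,-0.285,0,0,0,0],[0.07,-0.38,0,0,0,0],[0.0875,-0.475,0,0,0,0],[0.105,-0.57,0,0,0,0],[0.1225,-0.665,0,0,0,0],[0.14,-0.7575,0,0,0,0]]
  ]
}}

```text
clock: 9.8
tool_pos: [0.5286, 0.135, 0.119]
orientation: [180.0, 0.1, -9.2]
force: [0.8, -0.8, -2.4]
opening: 0.0416
gripper_force: 30.0
```

Scaled: -9.4 cm / 40 = -0.235, -8.6 cm / 40 = -0.215.

Request:
{"api": "send_rows", "payload": {
  "plan": [
    [[0.0175,-0.085,0,0,0,0],[0.0325,-0.16,0,0,0,0],[0.045,-0.215,0,0,0,0],[0.045,-0.235,0,0,0,0],[0.045,-0.235,0,0,0,0],[0.045,-0.235,0,0,0,0]]
  ]
}}

```text
clock: 10.3
tool_pos: [0.5608, 0.2226, 0.1185]
orientation: [179.9, 0.1, -9.2]
force: [-0.8, -1.4, -1.5]
opening: 0.0416
gripper_force: 30.0
```

```bash
python3 - <<'E'
from h import *
from plant import ctrl
ctrl.snapshot('top');ctrl.snapshot('top');o=ctrl.get_obs(); print(o['tool_pos'],o['orientation'])
go(o,(.5615,.2234,.12,-9.2),(.5615,.2234,.028,-9.2))
E
```

```text
[0.5609 0.2219 0.1191] [179.9517   0.0585  -9.2473]
[0.04, -0.16, -0.09, 0.05, 0.06, -0.05]
[0.04, -0.17, 9.11, 0.05, 0.06, -0.05]
```

Scaled: 9.2 cm / 40 = 0.23, 9.1 cm / 40 = 0.2275.

Request:
{"api": "send_rows", "payload": {
  "plan": [
    [[0,-0.0038,0.075,0,0,0],[0,-0.0038,0.15,0,0,0],[0,-0.0038,0.2,0,0,0],[0,-0.0038,0.215,0,0,0],[0,-0.0038,0.2225,0,0,0],[0,-0.0038,0.2275,0,0,0],[0,-0.0038,0.23,0,0,0],[0,-0.0038,0.23,0,0,0]]
  ]
}}

```text
clock: 11.07
tool_pos: [0.5626, 0.2248, 0.0288]
orientation: [-179.9, -0.1, -9.2]
force: [0.6, 0.5, -1.9]
opening: 0.0415
gripper_force: 30.0
```

Scaled: 0.15 cm / 40 = 0.0038, 0.1 cm / 40 = 0.0025.

Request:
{"api": "send_rows", "payload": {
  "plan": [
    [[0,0,0.0025,0,0,0],[0,0,0.0038,0,0,0],[0,0,0.0038,0,0,0]]
  ]
}}

```text
clock: 11.32
tool_pos: [0.5627, 0.225, 0.0279]
orientation: [-179.9, -0.1, -9.2]
force: [-1.7, -0.7, 6.6]
opening: 0.0417
gripper_force: 30.0
```

Request:
{"api": "send_rows", "payload": {
  "plan": [
    [[0,0,0,0,0,0],[0,0,0,0,0,0],[0,0,0,0,0,0],[0,0,0,0,0,0],[0,0,0,0,0,0],[0,0,-0.05,0,0,0],[0,0,-0.1375,0,0,0],[0,0,-0.23,0,0,0]]
  ],
  "fingers": 0.75
}}

```text
clock: 11.98
tool_pos: [0.5608, 0.2237, 0.1175]
orientation: [179.8, 0.2, -9.2]
force: [1.9, 0.9, -0.9]
opening: 0.0657
gripper_force: 0.0
```

Scaled: -12.1 cm / 40 = -0.3025, -11.5 cm / 40 = -0.2875, -13 degrees / 60 = -0.2167.

Request:
{"api": "send_rows", "payload": {
  "plan": [
    [[-0.075,0.04,-0.025,0,0,-0.05],[-0.15,0.08,-0.025,0,0,-0.1],[-0.225,0.12,-0.025,0,0,-0.15],[-0.2875,0.15,-0.025,0,0,-0.2],[-0.3025,0.16,-0.025,0,0,-0.2167],[-0.3025,0.16,-0.025,0,0,-0.2167],[-0.3025,0.16,-0.025,0,0,-0.2167]]
  ],
  "fingers": 1
}}

```text
clock: 12.57
tool_pos: [0.4326, 0.1812, 0.1287]
orientation: [-179.9, -0.1, 3.8]
force: [0.4, 1.0, -0.0]
opening: 0.0878
gripper_force: 0.0
```

```bash
python3 - <<'E'
from h import *
from plant import ctrl
s=ctrl.snapshot('wrist'); t=ctrl.snapshot('top'); np.savez('w4.npz',**s); cv2.imwrite('pics/w4.png',s['img'][:,:,::-1])
o=ctrl.get_obs(); print(o['tool_pos'],o['orientation'],[ (x[0],onz(t,x[0],.054)) for x in rim(t,'brass')])
print([(x[0],x[1],onz(s,x[0],.05)) for x in rim(s,'copper')])
go(o,(.433,.1795,.022,3.8))
E
```

```text
[0.4331 0.1813 0.1282] [-179.9849   -0.0366    3.7589] [((181.859130859375, 215.86460876464844), array([0.5606, 0.2238, 0.054 ])), ((191.59730529785156, 173.42282104492188), array([0.6358, 0.2102, 0.054 ])), ((308.86395263671875, 160.42872619628906), array([0.6572, 0.0085, 0.054 ]))]
[((463.9088134765625, 243.050048828125), (49.49506759643555, 54.83001708984375), array([0.4428, 0.0846, 0.05  ])), ((323.6545715332031, 245.75469970703125), (44.30017852783203, 45.29085159301758), array([0.4345, 0.1784, 0.05  ])), ((321.8052673339844, 224.76458740234375), (35.14263916015625, 44.826751708984375), array([0.4489, 0.1807, 0.05  ]))]
[-0.03, 0.18, 10.62, -0.02, -0.04, -0.04]
```

View pics/w4.png

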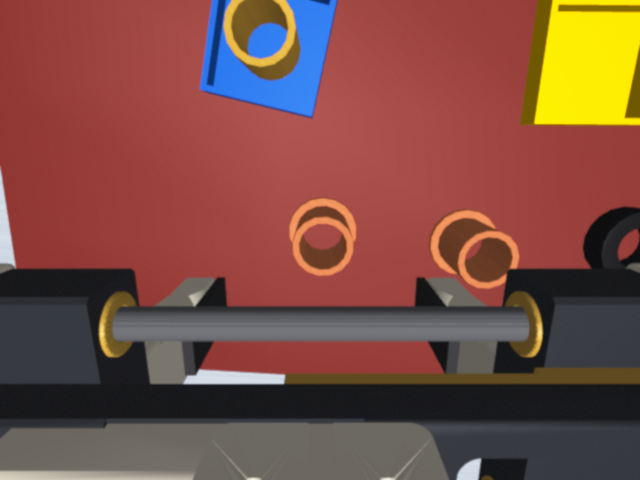

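Plain2 stands in the near blue bay with its rim at (260,30). The flanged bushing is between the fingers at (323,246), clear of its neighbour at (490,259).

Scaled: 10.4 cm / 40 = 0.26, 10.3 cm / 40 = 0.2575.

Request:
{"api": "send_rows", "payload": {
  "plan": [
    [[0,0.005,0.0875,0,0,0],[0,0.005,0.1625,0,0,0],[0,0.005,0.225,0,0,0],[0,0.005,0.2575,0,0,0],[0,0.005,0.26,0,0,0]]
  ]
}}

```text
clock: 13.08
tool_pos: [0.4316, 0.1775, 0.0209]
orientation: [179.8, 0.3, 3.7]
force: [-0.3, 0.6, -0.3]
opening: 0.0873
gripper_force: 0.0
```

Request:
{"api": "send_rows", "payload": {
  "plan": [
    [[0,0,0,0,0,0],[0,0,0,0,0,0],[0,0,0,0,0,0],[0,0,0,0,0,0],[0,0,0,0,0,0],[0,0,0,0,0,0],[0,0,0,0,0,0],[0,0,0,0,0,0]]
  ],
  "fingers": 0
}}

```text
clock: 13.75
tool_pos: [0.4325, 0.1789, 0.0244]
orientation: [-180.0, -0.0, 3.8]
force: [-0.3, 0.4, 3.6]
opening: 0.0413
gripper_force: 30.0
```

Request:
{"api": "send_rows", "payload": {
  "plan": [
    [[0,0,0,0,0,0],[0,0,0,0,0,0],[0,0,0,0,0,0]]
  ]
}}

```text
clock: 14.0
tool_pos: [0.4325, 0.1789, 0.0244]
orientation: [-180.0, -0.0, 3.8]
force: [-1.7, 0.6, 6.3]
opening: 0.0412
gripper_force: 30.0
```

Scaled: 11 cm / 40 = 0.275, 10.8 cm / 40 = 0.27.

Request:
{"api": "send_rows", "payload": {
  "plan": [
    [[0,0,-0.05,0,0,0],[0,0,-0.125,0,0,0],[0,0,-0.2,0,0,0],[0.0175,0.0175,-0.24,0,0,0],[0.075,0.075,-0.24,0,0,0],[0.14,0.1375,-0.24,0,0,0],[0.2075,0.205,-0.24,0,0,0],[0.275,0.27,-0.24,0,0,0]]
  ]
}}

```text
clock: 14.67
tool_pos: [0.5498, 0.077, 0.1198]
orientation: [-180.0, 0.0, 3.8]
force: [0.7, 1.5, -1.6]
opening: 0.041
gripper_force: 30.0
```

Scaled: 8.2 cm / 40 = 0.205, 8 cm / 40 = 0.2.

Request:
{"api": "send_rows", "payload": {
  "plan": [
    [[0.0675,0.065,0,0,0,0],[0.125,0.1225,0,0,0,0],[0.175,0.1725,0,0,0,0],[0.205,0.2,0,0,0,0],[0.205,0.2,0,0,0,0],[0.205,0.2,0,0,0,0]]
  ]
}}

```text
clock: 15.17
tool_pos: [0.6359, 0.0029, 0.1186]
orientation: [180.0, 0.1, 3.7]
force: [0.5, -0.2, -2.2]
opening: 0.0409
gripper_force: 30.0
```

```bash
python3 - <<'E'
from h import *
from plant import ctrl
s=ctrl.snapshot('wrist'); np.savez('w5.npz',**s); cv2.imwrite('pics/w5.png',s['img'][:,:,::-1])
ctrl.snapshot('top');ctrl.snapshot('top');o=ctrl.get_obs(); print(o['tool_pos'],o['orientation'])
go(o,(.636,.0042,.12,3.8),(.636,.0042,.028,3.8))
E
```

```text
[0.6354 0.0043 0.1197] [-179.9967    0.0591    3.8177]
[0.06, 0.01, -0.03, -0.0, 0.06, 0.02]
[0.07, 0.01, 9.17, -0.0, 0.06, 0.02]
```

View pics/w5.png

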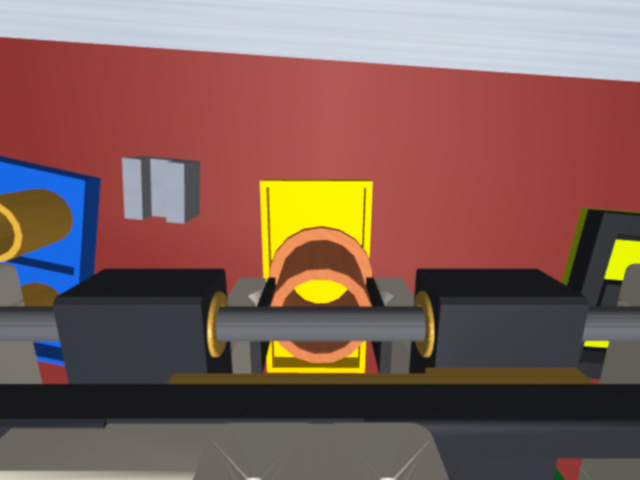

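Wrist view: the flanged bushing is held at (320,315), laterally centred in the yellow tray. The tray's far rim runs from (261,181) to (372,181).

Scaled: 9.2 cm / 40 = 0.23, 9.1 cm / 40 = 0.2275.

Request:
{"api": "send_rows", "payload": {
  "plan": [
    [[0.005,0,0.075,0,0,0],[0.005,0,0.15,0,0,0],[0.005,0,0.2,0,0,0],[0.005,0,0.215,0,0,0],[0.005,0,0.2225,0,0,0],[0.005,0,0.2275,0,0,0],[0.005,0,0.23,0,0,0],[0.005,0,0.23,0,0,0]]
  ]
}}

```text
clock: 15.98
tool_pos: [0.6391, 0.0043, 0.0294]
orientation: [-180.0, -0.1, 3.8]
force: [0.4, 0.3, -1.0]
opening: 0.0413
gripper_force: 30.0
```

Scaled: 0.15 cm / 40 = 0.0038, 0.1 cm / 40 = 0.0025.

Request:
{"api": "send_rows", "payload": {
  "plan": [
    [[0,0,0.0025,0,0,0],[0,0,0.0038,0,0,0],[0,0,0.0038,0,0,0]]
  ]
}}

```text
clock: 16.23
tool_pos: [0.6393, 0.0042, 0.0285]
orientation: [-180.0, -0.1, 3.8]
force: [-3.0, 1.6, 6.2]
opening: 0.0411
gripper_force: 30.0
```

Scaled: -9.2 cm / 40 = -0.23, -5.5 cm / 40 = -0.1375.

Request:
{"api": "send_rows", "payload": {
  "plan": [
    [[0,0,0,0,0,0],[0,0,0,0,0,0],[0,0,0,0,0,0],[0,0,0,0,0,0],[0,0,0,0,0,0],[0,0,-0.05,0,0,0],[0,0,-0.1375,0,0,0],[0,0,-0.23,0,0,0]]
  ],
  "fingers": 0.75
}}

```text
clock: 16.9
tool_pos: [0.637, 0.0035, 0.1178]
orientation: [179.9, 0.2, 3.8]
force: [1.6, 0.4, 0.4]
opening: 0.0657
gripper_force: 0.0
```

Scaled: -20.2 cm / 40 = -0.505, -17.5 cm / 40 = -0.4375.

Request:
{"api": "send_rows", "payload": {
  "plan": [
    [[-0.0875,-0.0325,-0.025,0,0,0],[-0.175,-0.065,-0.025,0,0,0],[-0.2625,-0.0975,-0.025,0,0,0],[-0.35,-0.13,-0.025,0,0,0],[-0.4375,-0.1625,-0.025,0,0,0],[-0.505,-0.19,-0.025,0,0,0],[-0.505,-0.19,-0.025,0,0,0],[-0.505,-0.19,-0.025,0,0,0]]
  ],
  "fingers": 1
}}

```text
clock: 17.57
tool_pos: [0.431, 0.0669, 0.1293]
orientation: [-180.0, -0.1, 3.9]
force: [0.8, -0.0, 0.9]
opening: 0.0876
gripper_force: 0.0
```

```bash
python3 - <<'E'
from h import *
from plant import ctrl
s=ctrl.snapshot('wrist'); t=ctrl.snapshot('top'); np.savez('w6.npz',**s); np.savez('top6.npz',**t)
o=ctrl.get_obs(); print(o['tool_pos'],o['orientation'],[ (x[0],onz(t,x[0],.054)) for x in rim(t,'copper')])
print([(x[0],x[1],onz(s,x[0],.05)) for x in rim(s,'copper')])
go(o,(.431,.0665,.024,3.8))
E
```

```text
[0.4326 0.0668 0.129 ] [-179.9766   -0.0727    3.8343] [((311.98358154296875, 180.45819091796875), array([0.6208, 0.0034, 0.054 ])), ((311.6415710449219, 170.5334014892578), array([0.6387, 0.0038, 0.054 ]))]
[((321.4846496582031, 246.19688415527344), (44.318111419677734, 45.432212829589844), array([0.4324, 0.0656, 0.05  ])), ((320.0005187988281, 223.501708984375), (32.5875358581543, 43.9953727722168), array([0.4479, 0.0677, 0.05  ]))]
[-0.17, 0.02, 10.5, -0.02, -0.07, 0.03]
```

Scaled: 10.5 cm / 40 = 0.2625, 10.3 cm / 40 = 0.2575.

Request:
{"api": "send_rows", "payload": {
  "plan": [
    [[-0.0025,0.0025,0.0875,0,0,0],[-0.0025,0.0025,0.1625,0,0,0],[-0.0025,0.0025,0.225,0,0,0],[-0.0025,0.0025,0.2575,0,0,0],[-0.0025,0.0025,0.2625,0,0,0]]
  ]
}}

```text
clock: 18.08
tool_pos: [0.43, 0.064, 0.0207]
orientation: [179.8, 0.3, 3.7]
force: [-0.0, -0.6, 0.0]
opening: 0.0874
gripper_force: 0.0
```

Request:
{"api": "send_rows", "payload": {
  "plan": [
    [[0,0,0,0,0,0],[0,0,0,0,0,0],[0,0,0,0,0,0],[0,0,0,0,0,0],[0,0,0,0,0,0],[0,0,0,0,0,0],[0,0,0,0,0,0],[0,0,0,0,0,0]]
  ],
  "fingers": 0
}}

```text
clock: 18.75
tool_pos: [0.4311, 0.0657, 0.0239]
orientation: [-180.0, -0.1, 3.8]
force: [0.6, -0.1, 4.4]
opening: 0.0413
gripper_force: 30.0
```

Request:
{"api": "send_rows", "payload": {
  "plan": [
    [[0,0,0,0,0,0],[0,0,0,0,0,0],[0,0,0,0,0,0]]
  ]
}}

```text
clock: 19.0
tool_pos: [0.4311, 0.0656, 0.0239]
orientation: [-180.0, -0.0, 3.8]
force: [-2.6, 1.4, 6.1]
opening: 0.0411
gripper_force: 30.0
```

Request:
{"api": "send_rows", "payload": {
  "plan": [
    [[0,0,-0.05,0,0,0],[0,0,-0.125,0,0,0],[0,0,-0.2,0,0,0],[0.0125,0.0075,-0.2375,0,0,0],[0.0625,0.0375,-0.2375,0,0,0],[0.125,0.075,-0.2375,0,0,0],[0.1875,0.1125,-0.2375,0,0,0],[0.25,0.1475,-0.2375,0,0,0]]
  ]
}}

```text
clock: 19.67
tool_pos: [0.5349, 0.0123, 0.1182]
orientation: [-180.0, 0.1, 3.8]
force: [0.0, 0.7, -3.2]
opening: 0.0414
gripper_force: 30.0
```

Request:
{"api": "send_rows", "payload": {
  "plan": [
    [[0.045,0.0275,0,0,0,0],[0.07,0.04,0,0,0,0],[0.07,0.04,0,0,0,0],[0.07,0.04,0,0,0,0],[0.07,0.04,0.0375,0,0,0],[0.07,0.04,0.1,0,0,0],[0.07,0.04,0.175,0,0,0],[0.07,0.04,0.21,0,0,0]]
  ]
}}

```text
clock: 20.33
tool_pos: [0.5603, -0.0008, 0.0318]
orientation: [180.0, 0.2, 3.8]
force: [-0.9, -0.3, -3.4]
opening: 0.0412
gripper_force: 30.0
```

Scaled: 0.6 cm / 40 = 0.015, 0.5 cm / 40 = 0.0125.

Request:
{"api": "send_rows", "payload": {
  "plan": [
    [[0,0,0.0075,0,0,0],[0,0,0.0125,0,0,0],[0,0,0.015,0,0,0],[0,0,0.015,0,0,0],[0,0,0.015,0,0,0]]
  ]
}}

```text
clock: 20.75
tool_pos: [0.5642, -0.0006, 0.0298]
orientation: [-180.0, -0.1, 3.8]
force: [0.5, -0.0, -2.9]
opening: 0.0414
gripper_force: 30.0
```

Scaled: 0.2 cm / 40 = 0.005, 0.1 cm / 40 = 0.0025.

Request:
{"api": "send_rows", "payload": {
  "plan": [
    [[0,0,0.0025,0,0,0],[0,0,0.005,0,0,0],[0,0,0.005,0,0,0]]
  ]
}}

```text
clock: 21.0
tool_pos: [0.5642, -0.0008, 0.028]
orientation: [-180.0, -0.1, 3.8]
force: [-2.8, 0.8, 7.5]
opening: 0.0412
gripper_force: 30.0
```

Scaled: -9.2 cm / 40 = -0.23, -5.5 cm / 40 = -0.1375.

Request:
{"api": "send_rows", "payload": {
  "plan": [
    [[0,0,0,0,0,0],[0,0,0,0,0,0],[0,0,0,0,0,0],[0,0,0,0,0,0],[0,0,0,0,0,0],[0,0,-0.05,0,0,0],[0,0,-0.1375,0,0,0],[0,0,-0.23,0,0,0]]
  ],
  "fingers": 0.75
}}

```text
clock: 21.67
tool_pos: [0.5622, -0.0015, 0.1181]
orientation: [179.9, 0.2, 3.8]
force: [1.4, 0.9, 0.8]
opening: 0.0652
gripper_force: 0.0
```

Scaled: 19.3 cm / 40 = 0.4825, 18 cm / 40 = 0.45, -10.6 degrees / 60 = -0.1767.

Request:
{"api": "send_rows", "payload": {
  "plan": [
    [[-0.055,0.075,-0.025,0,0,-0.0333],[-0.11,0.15,-0.05,0,0,-0.0667],[-0.165,0.225,-0.0625,0,0,-0.1],[-0.22,0.3,-0.075,0,0,-0.1333],[-0.275,0.375,-0.075,0,0,-0.15],[-0.3325,0.45,-0.075,0,0,-0.1667],[-0.3575,0.4825,-0.075,0,0,-0.1767],[-0.3575,0.4825,-0.075,0,0,-0.1767]]
  ]
}}

```text
clock: 22.33
tool_pos: [0.4312, -0.2052, 0.1486]
orientation: [-180.0, 0.0, 14.2]
force: [0.5, 0.1, 0.2]
opening: 0.0658
gripper_force: 0.0
```

```bash
python3 - <<'E'
from h import *
from plant import ctrl
for i in range(2): ctrl.snapshot('top')
s=ctrl.snapshot('wrist'); t=ctrl.snapshot('top'); np.savez('w7.npz',**s); np.savez('top7.npz',**t)
o=ctrl.get_obs(); print(o['clock'],o['tool_pos'],o['orientation'],[ (x[0],onz(t,x[0],.054)) for x in rim(t,'copper')])
cv2.imwrite('pics/w7.png',s['img'][:,:,::-1])
T=load('top0')
for n,S in(('w',s),('t',T)):
    k=max(blobs(S['img'],'green'),key=cv2.contourArea); print(n,cv2.minAreaRect(k))
E
```

```text
Traceback (most recent call last):
  File "h.py", line 37, in rim
    o=[cv2.fitEllipse(k) for k,g in zip(cs,hi[0]) if g[3]>=0 and cv2.contourArea(k)>100]
                                           ~~^^^
TypeError: 'NoneType' object is not subscriptable
```

```bash
python3 - <<'E'
from h import *
from plant import ctrl
s=load('w7'); o=ctrl.get_obs(); print(o['clock'],o['tool_pos'],o['orientation'])
cv2.imwrite('pics/w7.png',s['img'][:,:,::-1])
T=load('top0')
for n,S in(('w',s),('t',T)):
    hs=cv2.cvtColor(S['img'],cv2.COLOR_RGB2HSV); m=mask(S['img'],'green'); print(np.percentile(hs[...,2][m>0],[2,10,30,50,90]))
    m&=((hs[...,2]>130)*255).astype(np.uint8); k=max(cv2.findContours(m,0,1)[0],key=cv2.contourArea); r=cv2.minAreaRect(k); b=cv2.boxPoints(r)
    W=np.array([onz(S,p,.042) for p in b]); print(n,r,W.mean(0),np.linalg.norm(np.diff(W,axis=0),axis=1),np.degrees(np.arctan2(*(W[1]-W[0])[1::-1])))
    globals()[n+'c']=r[0]
print(tri(s,wc,T,tc))
steel=lambda h:(h[...,0]>95)&(h[...,0]<125)&(h[...,1]<45)&(h[...,2]>125)
E
```

```text
22.5333 [ 0.434  -0.2028  0.1486] [179.9945  -0.0175  14.3903]
[ 83.  136.9 224.  227.  231. ]
w ((318.5, 231.5), (37.0, 27.0), 90.0) [ 0.4375 -0.2019  0.042 ] [0.0198 0.0283 0.0204] -75.64684527324593
[ 66.04 133.8  162.   164.   167.  ]
t ((436.4000244140625, 287.70001220703125), (17.39252471923828, 11.700427055358887), 71.56504821777344) [ 0.4355 -0.202   0.042 ] [0.0198 0.0287 0.0197] -72.35434134967603
(array([ 0.4362, -0.2026,  0.0371]), np.float64(0.0010709524687065707))
```

View pics/w7.png

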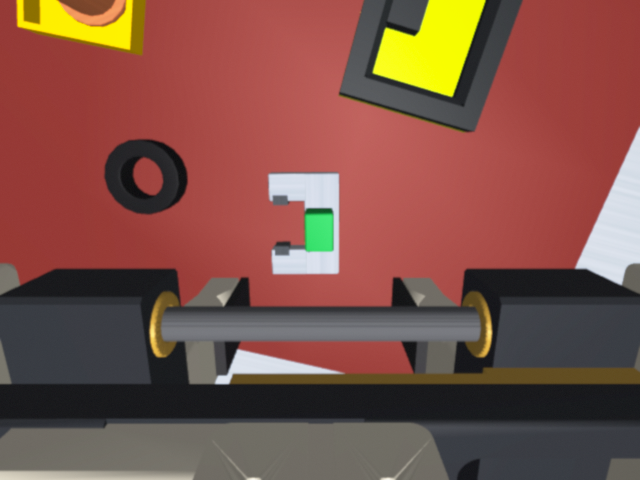

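Wrist view: the gauge is square to the tool, with its green block at (319,231) and mouth to the left. The ring at (145,176) is clear, and a foam corner is visible at top right.

Scaled: 12.6 cm / 40 = 0.315, 12.5 cm / 40 = 0.3125.

Request:
{"api": "send_rows", "payload": {
  "plan": [
    [[0.005,0,0.0875,0,0,0],[0.005,0,0.175,0,0,0],[0.005,0,0.25,0,0,0],[0.005,0,0.29,0,0,0],[0.005,0,0.305,0,0,0],[0.005,0,0.3125,0,0,0],[0.005,0,0.315,0,0,0]]
  ]
}}

```text
clock: 23.12
tool_pos: [0.4362, -0.2022, 0.0226]
orientation: [180.0, 0.0, 14.5]
force: [1.3, 0.3, 0.3]
opening: 0.066
gripper_force: 0.0
```

Request:
{"api": "send_rows", "payload": {
  "plan": [
    [[0,0,0,0,0,0],[0,0,0,0,0,0],[0,0,0,0,0,0],[0,0,0,0,0,0],[0,0,0,0,0,0],[0,0,0,0,0,0],[0,0,0,0,0,0],[0,0,0,0,0,0]]
  ],
  "fingers": 0
}}

```text
clock: 23.78
tool_pos: [0.4355, -0.2026, 0.0227]
orientation: [180.0, -0.0, 14.4]
force: [-0.9, 1.4, 2.6]
opening: 0.0217
gripper_force: 30.0
```

Request:
{"api": "send_rows", "payload": {
  "plan": [
    [[0,0,0,0,0,0],[0,0,0,0,0,0],[0,0,0,0,0,0]]
  ]
}}

```text
clock: 24.03
tool_pos: [0.4355, -0.2026, 0.0227]
orientation: [180.0, 0.0, 14.4]
force: [-0.5, 0.7, 4.4]
opening: 0.0218
gripper_force: 30.0
```

```bash
python3 - <<'E'
from h import *
from plant import ctrl
o=ctrl.get_obs(); print(o['tool_pos'],o['orientation'],o['opening'],o['joint_pos'])
# foam c (.5976,-.244), yaw -1 ; block 12 mm toward foam -y
f=np.array([.5985,-.244]); a=np.radians(-1.); b=f+.012*np.array([np.sin(a),-np.cos(a)]); print(b)
go(o,(b[0],b[1],.14,-1.),(b[0]-.06,b[1],.14,-1.))
E
```

```text
[ 0.4355 -0.2026  0.0227] [179.9988   0.0046  14.3968] 0.021779881978846997 [ -1.4056  16.2737 -37.84     0.0042 -35.8903 105.7991]
[ 0.5983 -0.256 ]
[14.44, 9.22, -11.73, 0.0, 0.0, 15.4]
[8.63, 7.73, -11.73, 0.0, 0.0, 15.4]
```

Scaled: -11.7 cm / 40 = -0.2925, 8.6 cm / 40 = 0.215, 15.4 degrees / 60 = 0.2567.

Request:
{"api": "send_rows", "payload": {
  "plan": [
    [[0,0,-0.05,0,0,0],[0,0,-0.125,0,0,0],[0.005,0.005,-0.2125,0,0,0],[0.0375,0.0325,-0.2925,0,0,0.05],[0.0875,0.0775,-0.2925,0,0,0.1167],[0.1375,0.125,-0.2925,0,0,0.1833],[0.1875,0.17,-0.2925,0,0,0.2333],[0.215,0.1925,-0.2925,0,0,0.2567]]
  ]
}}

```text
clock: 24.7
tool_pos: [0.5399, -0.2569, 0.1389]
orientation: [180.0, -0.0, -1.2]
force: [0.3, -0.3, -3.1]
opening: 0.0217
gripper_force: 30.0
```

Request:
{"api": "send_rows", "payload": {
  "plan": [
    [[0,0,0,0,0,0],[0,0,0,0,0,0],[0,0,0,0,0,0]]
  ]
}}

```text
clock: 24.95
tool_pos: [0.5368, -0.2554, 0.1386]
orientation: [-180.0, 0.1, -1.0]
force: [-0.8, -0.1, -2.9]
opening: 0.0219
gripper_force: 30.0
```

```bash
python3 - <<'E'
from h import *
from plant import ctrl
for i in range(3): ctrl.snapshot('top')
s=ctrl.snapshot('wrist'); o=ctrl.get_obs(); np.savez('w8.npz',**s); print(o['tool_pos'],o['orientation'],o['opening'])
cv2.imwrite('pics/w8.png',s['img'][:,:,::-1])
E
```

```text
[ 0.5374 -0.2555  0.1398] [-179.9965   -0.0056   -0.98  ] 0.02168380786033328
```

View pics/w8.png

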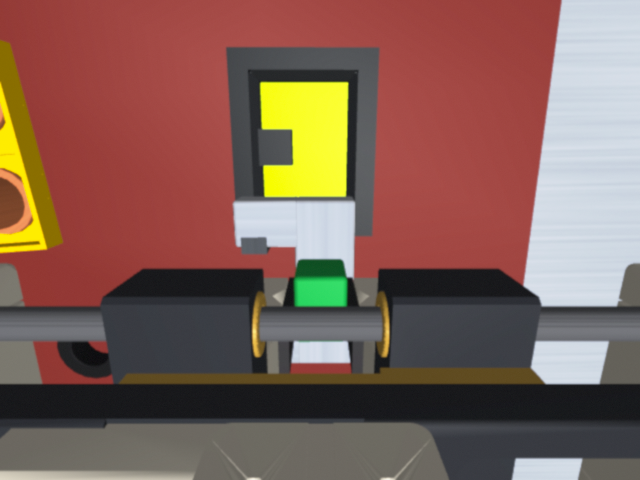

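Wrist view: the foam's far top corners are at (227,48) and (378,48), with the tongue at (275,147) on the left. The held gauge has its mouth to the left and its far edge running from (235,199) to (355,199), so the orientation is right.

```bash
python3 - <<'E'
from h import *
s=load('w8'); hs=cv2.cvtColor(s['img'],cv2.COLOR_RGB2HSV).astype(int)
for r in (70,100,130,170):
    d=np.where((hs[r,180:430,1]<110)&(hs[r,180:430,0]!=30)&(hs[r,180:430,2]<110))[0]+180; l=np.where((hs[r,240:360,0]>25)&(hs[r,240:360,0]<40)&(hs[r,240:360,1]>150))[0]+240
    print(r,'foam cols',d.min(),d.max(),'lime',(l.min(),l.max()) if len(l) else None)
for c in (250,300,350): 
    d=np.where((hs[20:150,c,2]<110)&(hs[20:150,c,1]<110))[0]+20; print(c,'top row',d.min())
l=np.where((hs[60:150,320,0]>25)&(hs[60:150,320,0]<40))[0]+60; print('lime top',l.min())
P,Q=onz(s,(227,47.5),.024),onz(s,(378.5,47.5),.024); print(P,Q,np.linalg.norm(P-Q))
for r,a,b in((100,229,377),(170,231.5,375)): A,B=onz(s,(a,r),.024),onz(s,(b,r),.024); print(A,B,(A+B)/2,np.linalg.norm(A-B))
M=(P+Q)/2; print('foam centre',M-np.array([.066,0,0]))
# cutout: lime floor at z .008 far edge
print('lime far', onz(s,(304,81.5),.008))
z=.1398-.0227+.016; A,B=onz(s,(234.5,198.5),z),onz(s,(355.5,198.5),z); print('gauge far corners',A,B,np.linalg.norm(A-B),'centre',(A+B)/2-np.array([.042,0,0]))
E
```

```text
70 foam cols 228 377 lime None
100 foam cols 230 376 lime (np.int64(260), np.int64(347))
130 foam cols 231 374 lime (np.int64(292), np.int64(347))
170 foam cols 234 373 lime (np.int64(263), np.int64(346))
250 top row 47
300 top row 48
350 top row 48
lime top 81
[ 0.6693 -0.1949  0.024 ] [ 0.6677 -0.2977  0.024 ] 0.10284382655796133
[ 0.6358 -0.1935  0.024 ] [ 0.6342 -0.2975  0.024 ] [ 0.635  -0.2455  0.024 ] 0.10395696325612826
[ 0.5874 -0.1915  0.024 ] [ 0.5858 -0.2972  0.024 ] [ 0.5866 -0.2443  0.024 ] 0.10568997061397661
foam centre [ 0.6025 -0.2463  0.024 ]
lime far [ 0.6494 -0.2459  0.008 ]
gauge far corners [ 0.5822 -0.2179  0.1331] [ 0.5813 -0.2727  0.1331] 0.05474520720843808 centre [ 0.5397 -0.2453  0.1331]
```

Scaled: 8.4 cm / 40 = 0.21, 6.15 cm / 40 = 0.1538.

Request:
{"api": "send_rows", "payload": {
  "plan": [
    [[0.05,0,0,0,0,0],[0.105,0,0,0,0,0],[0.145,0,0,0,0,0],[0.1538,0,0.05,0,0,0],[0.1538,0,0.125,0,0,0],[0.1538,0,0.19,0,0,0],[0.1538,0,0.21,0,0,0],[0.1538,0,0.21,0,0,0]]
  ]
}}

```text
clock: 25.82
tool_pos: [0.5975, -0.2564, 0.0533]
orientation: [-180.0, 0.3, -1.0]
force: [0.4, -0.8, -1.9]
opening: 0.0214
gripper_force: 30.0
```

Scaled: 1.2 cm / 40 = 0.03, 0.9 cm / 40 = 0.0225.

Request:
{"api": "send_rows", "payload": {
  "plan": [
    [[0,0,0.0075,0,0,0],[0,0,0.015,0,0,0],[0,0,0.0225,0,0,0],[0,0,0.03,0,0,0],[0,0,0.03,0,0,0],[0,0,0.03,0,0,0]]
  ]
}}

```text
clock: 26.32
tool_pos: [0.5995, -0.2569, 0.0439]
orientation: [180.0, -0.0, -1.0]
force: [-0.2, -0.6, -2.7]
opening: 0.0217
gripper_force: 30.0
```

Scaled: 0.8 cm / 40 = 0.02, 0.6 cm / 40 = 0.015.

Request:
{"api": "send_rows", "payload": {
  "plan": [
    [[0,0,0.005,0,0,0],[0,0,0.01,0,0,0],[0,0,0.015,0,0,0],[0,0,0.02,0,0,0],[0,0,0.02,0,0,0],[0,0,0.02,0,0,0]]
  ]
}}

```text
clock: 26.82
tool_pos: [0.5993, -0.2569, 0.0353]
orientation: [-180.0, 0.0, -1.0]
force: [0.0, 0.2, -2.7]
opening: 0.0218
gripper_force: 30.0
```

Scaled: 0.5 cm / 40 = 0.0125, 0.4 cm / 40 = 0.01.

Request:
{"api": "send_rows", "payload": {
  "plan": [
    [[0,0,0.0025,0,0,0],[0,0,0.005,0,0,0],[0,0,0.0075,0,0,0],[0,0,0.01,0,0,0],[0,0,0.0125,0,0,0],[0,0,0.0125,0,0,0],[0,0,0.0125,0,0,0]]
  ]
}}

```text
clock: 27.4
tool_pos: [0.5995, -0.2568, 0.0308]
orientation: [180.0, -0.0, -1.0]
force: [-1.8, 0.4, 0.0]
opening: 0.0219
gripper_force: 30.0
```

Scaled: 0.2 cm / 40 = 0.005, 0.1 cm / 40 = 0.0025.

Request:
{"api": "send_rows", "payload": {
  "plan": [
    [[0,0,0.0025,0,0,0],[0,0,0.005,0,0,0],[0,0,0.005,0,0,0],[0,0,0.005,0,0,0]]
  ]
}}

```text
clock: 27.73
tool_pos: [0.5995, -0.2569, 0.0307]
orientation: [180.0, -0.0, -1.0]
force: [-6.0, 3.9, 15.7]
opening: 0.0218
gripper_force: 30.0
```

Request:
{"api": "send_rows", "payload": {
  "plan": [
    [[0,0,0.0025,0,0,0],[0,0,0.0025,0,0,0],[0,0,-0.0025,0,0,0],[0,0,-0.0025,0,0,0]]
  ]
}}

```text
clock: 28.07
tool_pos: [0.6, -0.2569, 0.0307]
orientation: [180.0, -0.1, -1.0]
force: [-2.7, 2.8, 10.3]
opening: 0.022
gripper_force: 30.0
```

Scaled: -3 cm / 40 = -0.075, -1 cm / 40 = -0.025.

Request:
{"api": "send_rows", "payload": {
  "plan": [
    [[0,0,0,0,0,0],[0,0,0,0,0,0],[0,0,0,0,0,0],[0,0,0,0,0,0],[0,0,0,0,0,0],[0,0,0,0,0,0],[0,0,-0.025,0,0,0],[0,0,-0.075,0,0,0]]
  ],
  "fingers": 0.6
}}

```text
clock: 28.73
tool_pos: [0.5977, -0.2565, 0.0578]
orientation: [-179.9, 0.3, -1.0]
force: [-0.1, 0.0, 0.5]
opening: 0.0523
gripper_force: 0.0
```

Scaled: -11 cm / 40 = -0.275, -9 cm / 40 = -0.225.

Request:
{"api": "send_rows", "payload": {
  "plan": [
    [[-0.025,0,-0.075,0,0,0],[-0.1,0,-0.15,0,0,0],[-0.15,0,-0.225,0,0,0],[-0.15,0,-0.275,0,0,0],[-0.15,0,-0.275,0,0,0],[-0.15,0,-0.275,0,0,0]]
  ]
}}

```text
clock: 29.23
tool_pos: [0.5403, -0.256, 0.1722]
orientation: [180.0, -0.3, -1.0]
force: [-0.4, 0.3, -1.1]
opening: 0.0523
gripper_force: 0.0
```

```bash
python3 - <<'E'
from h import *
from plant import ctrl
for i in range(3): ctrl.snapshot('top')
s=ctrl.snapshot('wrist'); t=ctrl.snapshot('scene'); o=ctrl.get_obs(); np.savez('w9.npz',**s); print(o['tool_pos'],o['orientation'])
a=s['img'][20:260,190:420]; b=t['img'][130:340,170:520]
cv2.imwrite('pics/w9.png',np.hstack([cv2.resize(a,(290,303)),cv2.resize(b,(505,303))])[:,:,::-1])
E
```

```text
[ 0.539  -0.2556  0.1683] [-179.9779    0.127    -1.0073]
```

View pics/w9.png

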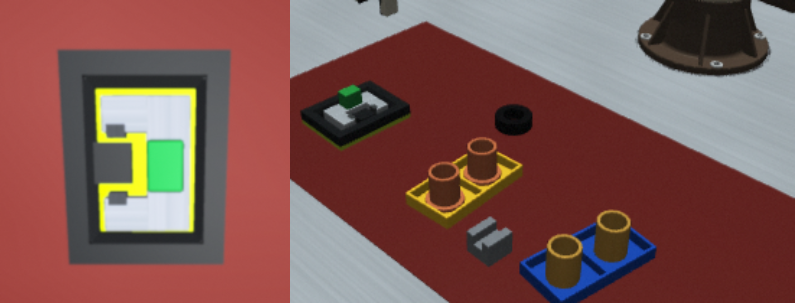

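Left panel: the gauge lies in the cutout around the tongue with lime margin all round. When pressed, it stopped 8.0 mm above its height on the mat, which matches the seated height given. Right panel: both trays hold their two bushings upright, one to a bay, and the ring and vee-block are undisturbed.

```bash
python3 -c "
from plant import ctrl
print(ctrl.close_job())"
```

```text
the job is handed in; nothing more can be done
None
```

The job is handed in at about 29.5 s: both plain bushings stand in the blue tray, both flanged ones stand flange down in the yellow tray, one to a bay, the gauge is pressed home in the foam, and the ring and vee-block were left alone.

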